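Unlock a copier's fixing unit and hold its jam cover open for inspection

TASK

The copier's fixing unit on the bench needs its rollers looked at: pull the cover lock outward along its channel, away from the cover, as far as it goes, then lift the hinged jam cover by its bar handle and hold it open at 50 degrees from shut. It falls shut by itself, so finish while still holding it, steady at that angle. Leave the bottle, the screwdriver and the loose gear beside the unit where they are.

Things in the scene. Friction and masses are not known exactly. Their poses are not given: they have to be found in the camera images.
- unit: Fixing unit of an office copier, a grey box fixed to the bench, 90 mm high, yaw within 0.3 rad. Origin at bench level; in its own frame the box spans x -110 to 110, y -175 to 190 mm. x points from the side facing the robot to the far (hinge) side, y to the robot's left (the lock's end), z up. The cover lies on its top over a bay with two rollers.
- lock_grip (a point): Grip point of the lock: middle of its upright black fin, 26 mm (x) by 12 mm (y), whose top is 14 mm above this point. Axes parallel to the unit's. The channel's lips lie 22 mm below it; it is 132 mm above the bench. Pinch the fin along y and pull it along the unit's +y by 33 to 41 mm to the stop; there this point is at y = 153 mm in the unit's frame. It stays where it is left.
- lock_tongue (a point): Top of the inner end of the lock's tongue. The lock is a loose 120 g part: a dark steel plate 50 by 50 by 6 mm, captive under the overhanging lips of a steel channel with 1.5 to 2.5 mm play, with a tongue 22 mm wide reaching 18 to 26 mm over the cover's +y edge at the start (cover kept shut) and 15 mm clear of it when fully out. This point is 68 mm from lock_grip, towards -y.
- lock_stop (a point): Middle of the face of the stop at the outer (+y) end of the lock's channel, on top of the unit. The channel runs along the unit's y; the lock's plate touches this face when fully out (fin centre then 19 mm from it).
- cover (a joint): Opening angle of the jam cover, rad: 0 shut, grows as the near (robot-side) edge rises, 1.4 at its stop; 50 degrees is 0.873. The grey cover plate is 150 (x) by 220 (y) by 6 mm, about 350 g, hinged along its far edge with a light closing spring: it falls shut from every angle; straight up at the bar it takes 2 to 3.5 N when shut, 4 to 7 N at 50 degrees.
- cover_bar (a point): Middle of the cover's black bar handle: a round bar 12 mm thick and 90 mm long along y on two end posts, its axis 32 mm above the cover's top face and 15 mm in from the cover's near edge. The point turns with the cover. Shut, it lies 128 mm above the bench.
- cover_hinge (a point): Point on the hinge axis (which runs along the unit's y) level with the middle of the bar. With the cover shut, the bar's middle is 135 mm from here towards the unit's -x and 38 mm up; opened by angle a it is 135 cos a - 38 sin a towards -x and 135 sin a + 38 cos a up.
- cleaner: Bystander: white plastic bottle, 60 mm across, 150 mm high, standing right of the unit. Origin at its foot.
- screwdriver: Bystander: screwdriver lying left of the unit. Origin on its underside.
- gear: Bystander: white plastic gear, 56 mm across, 24 mm high, lying right of the unit. Origin at its foot.
Not all that is in view belongs to the job. Of the things shaped like the part that bears lock_grip, the dark steel one is meant.

How it is judged:
By the outcome, as a careful person would: the job done as asked, in the order asked, and still so for the second after the job is handed in, while the arm keeps its last pose, push and grip.
It also fails if it takes over 45 s, if anything falls off the work surface, if the arm or the gripper's body presses on something with over 40 N, if the wrist force passes 120 N, or if a joint passes its speed limit or range.

ROBOT

A 7-joint arm with a two-finger parallel gripper is mounted at the origin on the work surface. World frame = base frame: x ahead of the robot, y to its left, z up, the work surface at z = 0. Lengths are in m, angles in rad, forces in N, time in s.
With the tool pointing down it reaches from about 0.35 to 0.9 m from the base axis. Payload 7.2 kg.
Tool frame: the origin (TCP) lies at the centre of the arm's flange, where the gripper is bolted on; the fingertips stand env.tips_ahead ahead of it and the grasp point (between the pads) lies 155 mm ahead of it (env.tips_ahead is the distance from the TCP to the fingertips, in m); y points along the fingers, x is the direction in which the jaws open and shut, and the axes are right-handed (so a half turn about y gives the same grasp; the last joint's range is limited). The gripper opens to 85 mm and grips with 20 to 120 N. Pads are 22 mm wide; open, the fingers measure 114 mm over their backs; the gripper's body (76 mm by 85 mm) begins 54 mm behind the grasp point. The pads swing forward as they close: fully open they stand 13 mm farther back than shut.
Start: joints at [-1.297, 0.411, -0.013, 1.596, 0.006, 1.134, -0.082], TCP at [0.209, 0.589, 0.405] pointing down, gripper open.
Joint ranges: [-2.95, 2.95], [-0.29, 1.99], [-1.47, 1.44], [0.14, 2.54], [-1.03, 4.17], [0.13, 1.85], [-2.86, 2.86]. Speed limits (rad/s): [2.39, 2.39, 3.01, 3.01, 3.14, 3.14, 3.14].

INTERFACE

Orientations are given as a unit quaternion [x, y, z, w].
In Python, from workcell import sensors, imaging, ticket, env gives the robot as it stands.
- The arm moves only by the tool drive_tool, never from a script. Its argument "increments" is a list that holds one entry, the list of rows, each a list of 6 numbers: the shift along the world's x, y, z each as a share of 0.04 m, from -1 to 1, then the turn, a rotation vector about the world's x, y, z each as a share of 0.12 rad, from -1 to 1. In form: [[[dx, dy, dz, wx, wy, wz], ...]]. A call has 1 to 8 rows; each row shifts and turns the commanded pose from where the row before left it; what a row does not reach is not made up. A row lasts 1/8 s, in which the tool goes at most 62.5 mm and 10.7 degrees, less where a joint would pass 70% of its speed; a pose out of reach is approached as far as the arm can. A call with a number of a shift or a turn outside -1 to 1 is refused whole. A call with a gripper value outside its range is refused whole. "claw" is the closure, from -1 (fully open) to 1 (shut), set as the call begins (left out, the last holds). The fingers move at their own pace and stop on an object; "grip_force" is the grip in N (left out, the last holds). Time passes only in rows, so rows that do not move let the fingers close. It gives the time, the measured TCP pose, the force and the opening at its end, in the units of the state.
- sensors.state(): the state, without advancing time (a new reading comes with each control period).
- imaging.get_image(name): name is "scene" or "side" or "wrist"; returns a dict with "img" (384x512x3 uint8, red, green, blue), "range_z" (384x512 float32, m along the optical axis (not along the pixel's ray), 0 where there is no reading), "fx", "fy", "cx", "cy" (pixels), "world_from_camera" (4x4, takes a point from camera to world coordinates); the wrist camera has in their place "T_tool_cam" (4x4, takes a point from camera to tool coordinates, whose origin is the TCP and whose axes are the tool frame's). Camera axes: x right, y down, z forward; pixel columns grow to the right and rows downward; lengths in m; the calibration is good to about 2 mm. A picture is of the moment at which its call begins: read the wrist's pose just before it.
- ticket.sign_off(): hands the job in, once; it reports no verdict.
Trained networks look in a picture, given as the dict that the camera call returned (one of the last four; its "shot" number tells which), for a name from the list of things; names that differ only in an ending like _2 or _b are one class to them, and where a whole thing is asked for, a point or a joint stands for the part that bears it (a point fixed in the world has none). Each returns a list of dicts, best first, with "score" (0 to 1); they miss things now and then, are a little off and sometimes report something else, mostly with a low value. They report only what shows in the picture. A call takes as long as a camera call. They do not tell look-alikes from the thing itself.
- imaging.recognise(name, picture): "point" ([x, y, z] in m, in world coordinates, good to about 4 mm: the middle of the surface that is visible of it).
- imaging.silhouettes(name, picture): "pixels" (384x512 bool, what is visible of it).
- imaging.pinpoint(name, picture): "point" ([x, y, z] in m, in world coordinates, good to about 4 mm: a listed point, or the origin of a listed thing).
The state is a dict: "clock": time; "qpos": joint angles; "dq": joint speeds; "joint_efforts": joint torques, N m; "ee_pos": TCP position; "eef_rot": TCP orientation; "wrist_force": force on the tool from outside, world axes, zero at the start; "wrist_torque": the same for the moment, N m; "finger_gap": opening from 0.0 (shut) to 1.0 (fully open).
Only numpy, scipy, OpenCV 4.12 (cv2) and the standard library are available. Lean on these libraries where they do the work, as an engineer would, in place of code of your own. Each camera call takes 0.05 s, during which the arm holds its last target. There are 200 camera calls.

## Working session

There is one attempt and no reset: what is moved stays moved. The work goes in short steps, Python scripts to look and compute and a tool call to move; the robot and the scene stay as the last step left them, time stands still between calls to the robot, and variables do not carry over. Pictures are saved under pics/ and viewed, about 8 in all and at most 12, crops included, and the job is handed in when it is done.

Besides the shell and the picture viewer there is one more tool, called after "Emit:" as a command line: name --argument value ..., lists and objects as JSON in quotes. drive_tool: Moves the arm, as the interface text tells. Its arguments: {"type":"object","properties":{"increments":{"type":"array"},"claw":{"type":"number"},"grip_force":{"type":"number"}},"required":["increments"]}

```bash
ls; mkdir -p pics; python3 - <<'E'
from workcell import sensors, imaging, env
import cv2, numpy as np
s=sensors.state(); print(s['clock'],s['ee_pos'],s['eef_rot'],s['finger_gap'],env.tips_ahead)
ims=[]
for c in ("scene","side"):
    p=imaging.get_image(c); ims.append(p['img'])
    print(c,p['world_from_camera'].round(2).tolist())
    for n in ("lock_grip","lock_tongue","lock_stop","cover_bar","cover_hinge","unit","cleaner","screwdriver","gear"):
        print(n,[(np.round(d['point'],3).tolist(),round(d['score'],2)) for d in imaging.pinpoint(n,p)[:4]])
for c,i in zip(("scene","side"),ims): cv2.imwrite(f'pics/{c}0.png',cv2.resize(i[:,:,::-1],(768,576)))
E
```

```text
pics
0.0 [0.20943915 0.58860814 0.40382566] [ 0.57812554  0.40722345 -0.40815491 -0.57736425] 1.0006549957682664 0.1734
scene [[-0.85, 0.38, -0.36, 0.89], [0.52, 0.63, -0.58, 0.62], [0.01, -0.68, -0.73, 0.86], [0.0, 0.0, 0.0, 1.0]]
lock_grip [([0.333, 0.221, 0.031], 0.93), ([0.328, 0.353, 0.035], 0.9), ([0.6, 0.188, 0.128], 0.59)]
lock_tongue [([0.369, 0.536, 0.01], 0.94), ([0.363, 0.164, 0.002], 0.88), ([0.394, 0.354, 0.005], 0.74), ([0.402, 0.066, 0.009], 0.65)]
lock_stop [([0.615, 0.238, 0.104], 0.95)]
cover_bar [([0.543, 0.042, 0.129], 0.71), ([0.602, 0.185, 0.127], 0.39)]
cover_hinge [([0.672, 0.006, 0.091], 0.66)]
unit [([0.611, 0.064, -0.004], 0.64)]
cleaner [([0.662, -0.39, 0.002], 0.91), ([0.6, 0.192, 0.125], 0.61)]
screwdriver [([0.611, 0.064, -0.003], 0.72), ([0.572, 0.415, 0.003], 0.61)]
gear [([0.482, -0.406, 0.001], 0.41)]
side [[0.84, -0.42, 0.35, 0.17], [-0.55, -0.62, 0.57, -0.54], [-0.02, -0.67, -0.75, 0.84], [0.0, 0.0, 0.0, 1.0]]
lock_grip [([0.334, 0.224, 0.034], 0.8), ([0.331, 0.072, 0.034], 0.68), ([0.599, 0.187, 0.132], 0.64), ([0.325, 0.356, 0.035], 0.64)]
lock_tongue [([0.58, 0.124, 0.101], 0.85), ([0.367, 0.166, 0.006], 0.84), ([0.37, 0.54, 0.005], 0.76), ([0.403, 0.068, 0.005], 0.64)]
lock_stop [([0.615, 0.242, 0.105], 0.74)]
cover_bar [([0.537, 0.041, 0.123], 0.91)]
cover_hinge [([0.672, 0.003, 0.088], 0.87)]
unit [([0.608, 0.063, -0.003], 0.82), ([0.484, -0.405, 0.001], 0.46)]
cleaner [([0.664, -0.386, 0.0], 0.66)]
screwdriver [([0.562, 0.417, 0.002], 0.49)]
gear [([0.607, 0.063, -0.002], 0.6), ([0.484, -0.404, 0.001], 0.55)]
```

View pics/scene0.png

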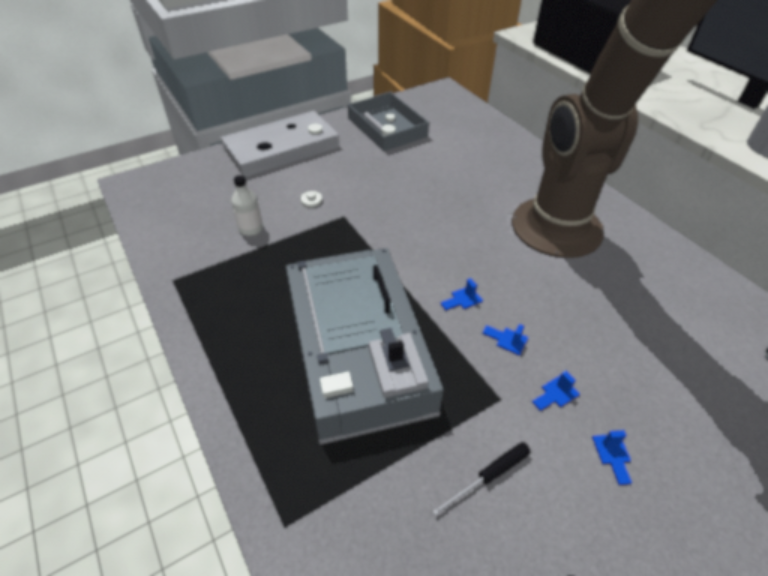

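View pics/side0.png

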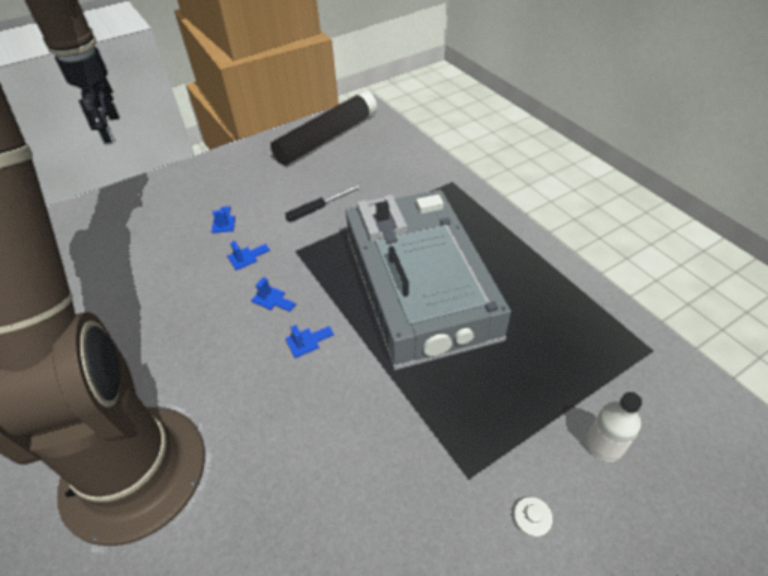

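The things that could be taken for the lock are four blue look-alikes on the bench: scene px (465,295), (510,338), (558,390), (613,450). The dark steel lock is on the unit at scene px (396,350), side px (381,210). I choose that one and check it in a crop.

```bash
cat > h.py <<'E'
import numpy as np, cv2
from workcell import sensors, imaging, env
from scipy.spatial.transform import Rotation as R
def cloud(p,T=None):
    T=p['world_from_camera'] if T is None else T
    z=p['range_z']; v,u=np.mgrid[:z.shape[0],:z.shape[1]]
    P=np.stack([(u-p['cx'])/p['fx']*z,(v-p['cy'])/p['fy']*z,z],-1)@T[:3,:3].T+T[:3,3]
    P[z<=0]=np.nan
    return P
E
python3 - <<'E'
from h import *
np.set_printoptions(precision=4,suppress=True)
A=[];F=[];B=[]
for c in("scene","side"):
    p=imaging.get_image(c);P=cloud(p)
    if c=="scene": cv2.imwrite('pics/crop.png',cv2.resize(p['img'][200:290,190:310,::-1],None,fx=5,fy=5,interpolation=cv2.INTER_CUBIC))
    x,y,z=P[...,0],P[...,1],P[...,2]
    reg=(x>.4)&(x<.8)&(y>-.2)&(y<.33)
    t=P[reg&(z>.082)&(z<.1)]
    r=cv2.minAreaRect(t[:,:2].astype(np.float32)*1000);print(c,'rect',r, 'topz',np.median(t[:,2]))
    f=P[reg&(z>.128)&(np.hypot(x-.6,y-.188)<.045)];print('fin',len(f),f.mean(0),f.min(0),f.max(0))
    fr=cv2.minAreaRect(f[:,:2].astype(np.float32)*1000);print(fr)
    f=P[reg&(z>.12)&(np.hypot(x-.54,y-.041)<.07)];print('bar',len(f),f.mean(0),f.max(0),cv2.minAreaRect(f[:,:2].astype(np.float32)*1000))
s=sensors.state();r=R.from_quat(s['eef_rot']);print(r.as_matrix())
E
```

```text
scene rect ((610.9392700195312, 69.18913269042969), (369.82598876953125, 220.52711486816406), 73.5287857055664) topz 0.09302389720387594
fin 85 [0.601  0.1908 0.1413] [0.588  0.181  0.1281] [0.613  0.197  0.1504]
((600.337646484375, 188.39028930664062), (12.606674194335938, 25.473711013793945), 73.87274932861328)
bar 121 [0.5435 0.0487 0.1331] [0.5596 0.0907 0.1377] ((540.79296875, 42.723060607910156), (101.26761627197266, 12.203807830810547), 73.13858032226562)
side rect ((610.8641967773438, 71.21804809570312), (372.6524353027344, 220.30325317382812), 73.55178833007812) topz 0.09343802577640664
fin 61 [0.5968 0.187  0.1397] [0.5851 0.1799 0.1283] [0.6102 0.197  0.1479]
((597.3843994140625, 187.2893829345703), (12.527819633483887, 25.19027328491211), 71.8322982788086)
bar 130 [0.5365 0.0348 0.1317] [0.5552 0.0888 0.1365] ((538.5148315429688, 40.55649948120117), (99.47564697265625, 11.876852989196777), 74.19046020507812)
[[ 0.3352  0.     -0.9422]
 [ 0.9422 -0.      0.3352]
 [-0.     -1.     -0.    ]]
```

View pics/crop.png

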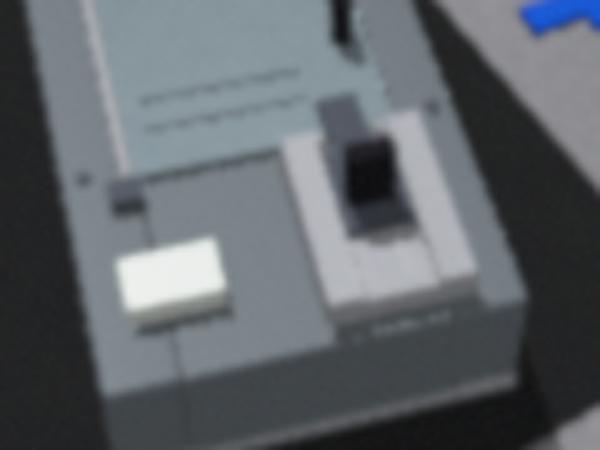

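The crop shows the dark steel lock: black fin at about crop px (370,170), its tongue over the cover's edge at (340,115). Its depth size of 12.6×25.4 mm matches the fin. The unit's yaw is -16.5°, the fin is at (0.599, 0.188) and the bar at (0.540, 0.042). The tool y axis points down.

Emit:
drive_tool --increments '[[[1,-1,0,0,0,0.15],[1,-1,0,0,0,0.15],[1,-1,0,0,0,0.15],[1,-1,0,0,0,0],[1,-1,0,0,0,0],[1,-1,0,0,0,0],[1,-1,0,0,0,0],[1,-1,0,0,0,0]]]' --claw -1

```text
clock: 2.1
ee_pos: [0.5306, 0.2675, 0.405]
eef_rot: [-0.566, -0.423, 0.423, 0.567]
wrist_force: [0.8, 0.9, 0.2]
finger_gap: 1.003
```

Emit:
drive_tool --increments '[[[0.85,-1,-0.5,0,0,0],[0.85,-1,-0.5,0,0,0],[0,0,-0.4,0,0,0],[0,0,0,0,0,0]]]'

```text
clock: 2.6
ee_pos: [0.5969, 0.1891, 0.3472]
eef_rot: [-0.566, -0.422, 0.424, 0.567]
wrist_force: [-1.1, 0.5, 1.0]
finger_gap: 0.999
```

```bash
cat > w.py <<'E'
from h import *
np.set_printoptions(precision=4,suppress=True)
def wrist():
    s=sensors.state();p=imaging.get_image("wrist")
    T=np.eye(4);T[:3,:3]=R.from_quat(s['eef_rot']).as_matrix();T[:3,3]=s['ee_pos']
    return s,p,cloud(p,T@p['T_tool_cam'])
E
python3 - <<'E'
from w import *
s,p,P=wrist()
print(s['clock'],s['ee_pos'],R.from_quat(s['eef_rot']).as_matrix())
cv2.imwrite('pics/w1.png',p['img'][:,:,::-1])
x,y,z=P[...,0],P[...,1],P[...,2]
f=P[(z>.135)&(z<.155)&(np.hypot(x-.6,y-.188)<.03)]
if len(f):print(len(f),f.mean(0),f.max(0),cv2.minAreaRect(f[:,:2].astype(np.float32)*1000))
E
```

```text
2.6 [0.5969 0.1891 0.3472] [[ 0.2839 -0.003  -0.9588]
 [ 0.9588 -0.0005  0.2839]
 [-0.0014 -1.      0.0028]]
872 [0.5994 0.1884 0.1458] [0.6148 0.197  0.1487] ((601.0353393554688, 187.96737670898438), (11.858854293823242, 26.26624298095703), 73.1973876953125)
```

View pics/w1.png

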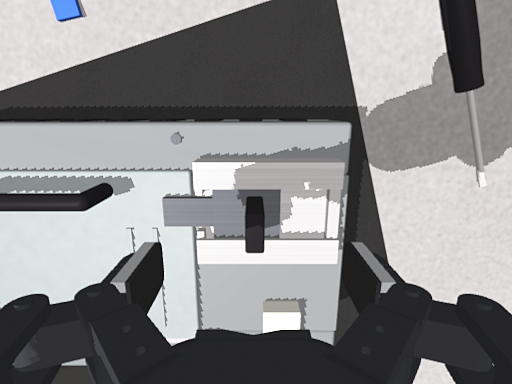

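The wrist view shows the fin at px (255,224), centred between the jaws at (0.600, 0.188), with its top at z 0.146 as it must be. I go down and pinch it.

Emit:
drive_tool --increments '[[[0.07,-0.03,-0.5,0,0,0],[0,0,-0.5,0,0,0],[0,0,-0.4,0,0,0],[0,0,0,0,0,0]]]'

```text
clock: 3.15
ee_pos: [0.5996, 0.1881, 0.2912]
eef_rot: [-0.566, -0.423, 0.424, 0.567]
wrist_force: [-0.8, -0.4, 0.6]
finger_gap: 1.001
```

Emit:
drive_tool --increments '[[[0,0,0,0,0,0],[0,0,0,0,0,0],[0,0,0,0,0,0],[0,0,0,0,0,0],[0,0,0,0,0,0],[0,0,0,0,0,0]]]' --claw 1 --grip_force 40

```text
clock: 3.9
ee_pos: [0.6005, 0.1876, 0.2931]
eef_rot: [0.567, 0.423, -0.423, -0.566]
wrist_force: [-0.2, -0.7, 4.8]
finger_gap: 0.125
```

Emit:
drive_tool --increments '[[[0.043,0.144,0,0,0,0],[0.043,0.144,0,0,0,0],[0.043,0.144,0,0,0,0],[0.043,0.144,0,0,0,0],[0.043,0.144,0,0,0,0],[0,0,0,0,0,0]]]'

```text
clock: 4.65
ee_pos: [0.6093, 0.2163, 0.2932]
eef_rot: [0.567, 0.423, -0.423, -0.566]
wrist_force: [0.2, -2.3, 4.5]
finger_gap: 0.129
```

Emit:
drive_tool --increments '[[[0.02,0.07,0,0,0,0],[0.02,0.07,0,0,0,0],[0.02,0.07,0,0,0,0],[0,0,0,0,0,0]]]'

```text
clock: 5.15
ee_pos: [0.6114, 0.2227, 0.2932]
eef_rot: [0.568, 0.422, -0.424, -0.566]
wrist_force: [-2.5, -6.4, 9.4]
finger_gap: 0.138
```

Emit:
drive_tool --increments '[[[0.02,0.07,0,0,0,0],[0.02,0.07,0,0,0,0],[0,0,0,0,0,0]]]'

```text
clock: 5.52
ee_pos: [0.6124, 0.2242, 0.2933]
eef_rot: [0.569, 0.418, -0.425, -0.566]
wrist_force: [-11.3, -18.9, 18.9]
finger_gap: 0.131
```

```bash
python3 - <<'E'
from w import *
s=sensors.state(); print(s['ee_pos'],s['wrist_force'],s['wrist_torque'])
p=imaging.get_image("side")
cv2.imwrite('pics/s2.png',cv2.resize(p['img'][120:200,220:320,::-1],None,fx=5,fy=5,interpolation=cv2.INTER_CUBIC))
for n in("lock_grip","lock_tongue","lock_stop"):
  print(n,[(np.round(d['point'],3).tolist(),round(d['score'],2)) for d in imaging.pinpoint(n,p) if d['point'][2]>.08])
E
```

```text
[0.6124 0.2242 0.2933] [-11.2644 -18.9023  18.9049] [-4.3429  2.4555  0.1493]
lock_grip [([0.611, 0.219, 0.129], 0.66)]
lock_tongue [([0.59, 0.158, 0.105], 0.59)]
lock_stop [([0.617, 0.246, 0.101], 0.83)]
```

View pics/s2.png

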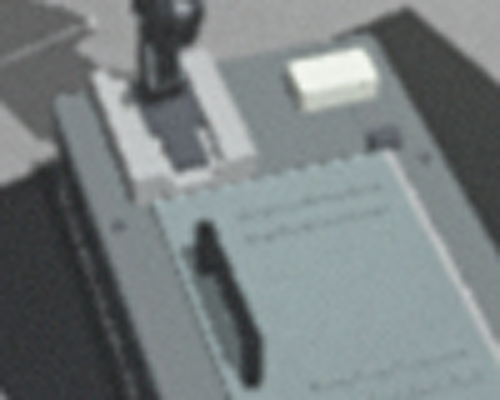

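The side crop shows the tongue (185,150) clear of the cover's edge. The force rises at a travel of about 38 mm, so the stop is reached. I release with a slight relaxation and rise.

Emit:
drive_tool --increments '[[[-0.01,-0.05,0,0,0,0],[0,0,0,0,0,0],[0,0,0,0,0,0],[0,0,0,0,0,0],[0,0,0,0,0,0],[0,0,0,0,0,0],[0,0,0,0,0,0]]]' --claw -1

```text
clock: 6.6
ee_pos: [0.6125, 0.2285, 0.2927]
eef_rot: [-0.567, -0.423, 0.423, 0.567]
wrist_force: [0.4, 0.4, -0.1]
finger_gap: 0.995
```

Emit:
drive_tool --increments '[[[0,0,0.5,0,0,0],[0,0,0.6,0,0,0],[0,0,0.8,0,0,0],[0,0,0,0,0,0]]]'

```text
clock: 7.1
ee_pos: [0.6132, 0.2285, 0.3717]
eef_rot: [0.567, 0.425, -0.421, -0.566]
wrist_force: [-0.1, 0.6, -0.2]
finger_gap: 0.998
```

```bash
python3 - <<'E'
from w import *
s,p,P=wrist(); print(s['ee_pos'],s['qpos'],s['finger_gap'],s['wrist_force'])
cv2.imwrite('pics/w2.png',p['img'][:,:,::-1])
x,y,z=P[...,0],P[...,1],P[...,2]
f=P[(z>.138)&(z<.155)&(np.hypot(x-.61,y-.222)<.03)]
print(len(f),f.mean(0),cv2.minAreaRect(f[:,:2].astype(np.float32)*1000))
E
```

```text
[0.6132 0.2285 0.3717] [-0.5531  0.4878  0.1767  1.5693 -0.0934  1.0875  0.9292] 0.9981322243063947 [-0.129   0.5654 -0.1957]
689 [0.6107 0.2219 0.1461] ((611.7514038085938, 221.47677612304688), (11.886369705200195, 26.144363403320312), 73.22522735595703)
```

View pics/w2.png

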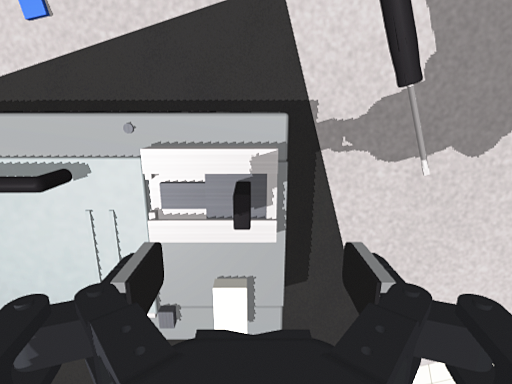

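```bash
python3 - <<'E'
from w import *
s,p,P=wrist()
a=np.radians(-16.5);ux=np.array([np.cos(a),np.sin(a)]);uy=np.array([-np.sin(a),np.cos(a)])
c=np.array([.6112,.2217]);d=P[...,:2]-c;X=d@ux;Y=d@uy;Z=P[...,2]
m=np.abs(X)<4
for lo,hi in((-.008,.008),(-.022,-.014),(.016,.022),(.045,.07)):
  m=(X>lo)&(X<hi);print(lo,hi)
  print([(int(1e3*b),int(1e4*np.median(Z[m&(Y>b)&(Y<b+.002)]))) for b in np.arange(-.08,.06,.002) if (m&(Y>b)&(Y<b+.002)).sum()>2])
E
```

```text
-0.008 0.008
[(-80, 982), (-78, 986), (-76, 989), (-74, 986), (-72, 988), (-69, 1039), (-67, 1050), (-65, 1052), (-63, 2667), (-61, 2669), (-59, 2666), (-57, 2656), (-55, 2649), (-53, 2646), (-51, 2635), (-49, 2626), (-47, 2617), (-45, 2616), (-43, 1057), (-41, 1050), (-39, 1056), (-37, 2351), (-35, 2311), (-33, 2758), (-31, 2775), (-29, 1048), (-27, 1045), (-25, 1047), (-23, 1048), (-21, 1047), (-19, 1047), (-17, 1045), (-15, 1047), (-13, 1047), (-11, 1047), (-9, 1046), (-7, 1045), (-5, 1464), (-3, 1465), (-1, 1466), (0, 1464), (2, 1466), (4, 1459), (6, 1047), (8, 1047), (10, 1047), (12, 1046), (14, 1047), (16, 1046), (18, 1059), (20, 1071), (22, 1074), (24, 1071), (26, 1069), (28, 908), (30, 906), (32, 907), (34, 906), (36, 907), (42, 2776), (44, 2778), (46, 2763), (48, 2318), (50, 2478), (52, 2473), (54, 23), (56, 2617), (58, 2618)]
-0.022 -0.014
[(-78, 1073), (-76, 1073), (-74, 1064), (-72, 992), (-69, 1108), (-67, 990), (-65, 1106), (-63, 1047), (-61, 1048), (-59, 1103), (-57, 995), (-55, 1098), (-53, 993), (-51, 1094), (-49, 1046), (-47, 1096), (-45, 996), (-43, 1048), (-41, 11
[... 1333 characters left out ...]
(-72, 906), (-69, 906), (-67, 906), (-65, 905), (-63, 906), (-61, 908), (-59, 906), (-57, 905), (-55, 906), (-53, 905), (-51, 906), (-49, 905), (-47, 906), (-45, 907), (-43, 905), (-41, 907), (-39, 906), (-37, 907), (-35, 908), (-33, 906), (-31, 907), (-29, 907), (-27, 907), (-25, 908), (-23, 905), (-21, 906), (-19, 907), (-17, 907), (-15, 906), (-13, 907), (-11, 907), (-9, 906), (-7, 906), (-5, 906), (-3, 906), (-1, 905), (0, 906), (2, 906), (4, 907), (6, 905), (8, 907), (10, 907), (12, 905), (14, 905), (16, 908), (18, 906), (20, 906), (22, 904), (24, 906), (26, 905), (28, 908), (30, 906), (32, 908), (34, 908), (36, 908), (46, 16), (48, 15), (50, 15), (52, 18), (54, 18), (56, 18), (58, 18)]
```

The lock plate ends 18–19 mm from the fin, right against the stop face, and the box end is 38 mm from it, as given. So the lock is fully out. Next I go to the bar with the jaws turned by -90°.

Emit:
drive_tool --increments '[[[-0.13,-0.334,0,0,0,-0.935],[-0.13,-0.334,0,0,0,-0.935],[-0.13,-0.334,0,0,0,-0.935],[-0.13,-0.334,0,0,0,-0.935],[-0.13,-0.334,0,0,0,-0.935],[-0.13,-0.334,0,0,0,-0.935],[-0.13,-0.334,0,0,0,-0.935]]]'

```text
clock: 8.07
ee_pos: [0.5755, 0.1344, 0.3673]
eef_rot: [0.686, 0.172, -0.174, -0.686]
wrist_force: [0.1, 0.1, -0.9]
finger_gap: 1.005
```

Emit:
drive_tool --increments '[[[-0.13,-0.334,0,0,0,-0.935],[-0.13,-0.334,0,0,0,-0.935],[-0.13,-0.334,0,0,0,-0.935],[-0.13,-0.334,0,0,0,-0.935],[-0.13,-0.334,0,0,0,-0.935],[-0.13,-0.334,0,0,0,-0.935],[-0.13,-0.334,0,0,0,-0.935],[0,0,0,0,0,0]]]'

```text
clock: 9.07
ee_pos: [0.5391, 0.0405, 0.3678]
eef_rot: [0.7, -0.102, 0.101, -0.699]
wrist_force: [-0.7, 0.1, 0.8]
finger_gap: 1.0
```

```bash
python3 - <<'E'
from w import *
s,p,P=wrist(); print(s['ee_pos'],s['qpos']);M=R.from_quat(s['eef_rot']).as_matrix();print(M,np.degrees(np.arctan2(M[1,0],M[0,0])))
cv2.imwrite('pics/w3.png',p['img'][:,:,::-1])
x,y,z=P[...,0],P[...,1],P[...,2]
f=P[(z>.122)&(z<.142)&(np.hypot(x-.54,y-.0415)<.06)]
if len(f):print(len(f),f.mean(0),f.max(0),cv2.minAreaRect(f[:,:2].astype(np.float32)*1000))
E
```

```text
[0.5391 0.0405 0.3678] [-0.6206  0.3337  0.5766  1.875  -0.2135  0.996  -0.2409]
[[ 0.9586 -0.0016  0.2849]
 [-0.2849 -0.0008  0.9586]
 [-0.0013 -1.     -0.0013]] -16.55117076360446
2163 [0.5429 0.0451 0.1332] [0.5603 0.09   0.1361] ((541.9595947265625, 41.690330505371094), (100.07183074951172, 11.979814529418945), 73.67192077636719)
```

View pics/w3.png

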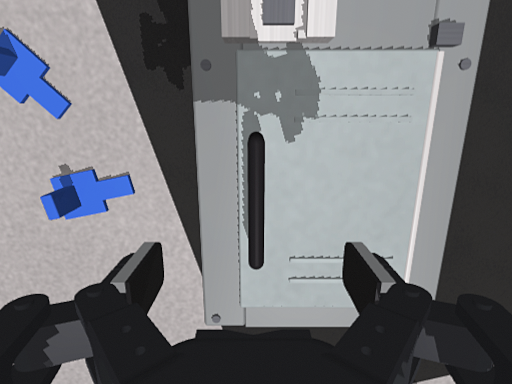

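The bar at px (256,200) is centred between the jaws at (0.541, 0.042), its top at z 0.134 as expected. I go down and grip it.

Emit:
drive_tool --increments '[[[0.05,0.03,-0.6,0,0,0],[0,0,-0.6,0,0,0],[0,0,-0.5,0,0,0],[0,0,-0.3,0,0,0],[0,0,0,0,0,0]]]'

```text
clock: 9.75
ee_pos: [0.5416, 0.043, 0.2879]
eef_rot: [0.7, -0.101, 0.1, -0.7]
wrist_force: [0.5, -0.5, 0.4]
finger_gap: 0.996
```

Emit:
drive_tool --increments '[[[0,0,0,0,0,0],[0,0,0,0,0,0],[0,0,0,0,0,0],[0,0,0,0,0,0],[0,0,0,0,0,0],[0,0,0,0,0,0]]]' --claw 1 --grip_force 40

```text
clock: 10.5
ee_pos: [0.5417, 0.0427, 0.2888]
eef_rot: [-0.7, 0.101, -0.101, 0.7]
wrist_force: [-0.7, 0.5, 1.7]
finger_gap: 0.119
```

```bash
python3 - <<'E'
from w import *
s=sensors.state();p0=s['ee_pos'];print(p0,s['wrist_force'],s['finger_gap'])
a0=np.radians(-16.5);ux=np.array([np.cos(a0),np.sin(a0),0]);uy=np.array([-np.sin(a0),np.cos(a0),0]);uz=np.array([0,0,1.])
def tcp(a,t):
    b=-ux*(.135*np.cos(a)-.038*np.sin(a))+uz*(.135*np.sin(a)+.038*np.cos(a))
    return b+.159*(uz*np.cos(t)+ux*np.sin(t))
n=24;prev=tcp(0,0)
for i in range(1,n+1):
    a=np.radians(50*i/n);t=np.radians(24*i/n);c=tcp(a,t);print(i,((c-prev)/.04).round(3),(uy*np.radians(24/n)/.12).round(3));prev=c
E
```

```text
[0.5417 0.0427 0.2888] [-0.681   0.4947  1.659 ] 0.11947235020344385
1 [ 0.102 -0.03   0.121] [0.041 0.139 0.   ]
2 [ 0.106 -0.031  0.119] [0.041 0.139 0.   ]
3 [ 0.11  -0.033  0.116] [0.041 0.139 0.   ]
4 [ 0.114 -0.034  0.113] [0.041 0.139 0.   ]
5 [ 0.118 -0.035  0.11 ] [0.041 0.139 0.   ]
6 [ 0.122 -0.036  0.107] [0.041 0.139 0.   ]
7 [ 0.126 -0.037  0.103] [0.041 0.139 0.   ]
8 [ 0.13  -0.038  0.1  ] [0.041 0.139 0.   ]
9 [ 0.133 -0.039  0.096] [0.041 0.139 0.   ]
10 [ 0.137 -0.04   0.092] [0.041 0.139 0.   ]
11 [ 0.14  -0.041  0.088] [0.041 0.139 0.   ]
12 [ 0.143 -0.042  0.084] [0.041 0.139 0.   ]
13 [ 0.146 -0.043  0.08 ] [0.041 0.139 0.   ]
14 [ 0.149 -0.044  0.076] [0.041 0.139 0.   ]
15 [ 0.152 -0.045  0.071] [0.041 0.139 0.   ]
16 [ 0.155 -0.046  0.067] [0.041 0.139 0.   ]
17 [ 0.158 -0.047  0.062] [0.041 0.139 0.   ]
18 [ 0.16  -0.047  0.057] [0.041 0.139 0.   ]
19 [ 0.162 -0.048  0.052] [0.041 0.139 0.   ]
20 [ 0.164 -0.049  0.047] [0.041 0.139 0.   ]
21 [ 0.166 -0.049  0.042] [0.041 0.139 0.   ]
22 [ 0.168 -0.05   0.037] [0.041 0.139 0.   ]
23 [ 0.17  -0.05   0.032] [0.041 0.139 0.   ]
24 [ 0.171 -0.051  0.027] [0.041 0.139 0.   ]
```

Emit:
drive_tool --increments '[[[0.1,-0.03,0.121,0.041,0.139,0],[0.106,-0.031,0.119,0.041,0.139,0],[0.11,-0.033,0.116,0.041,0.139,0],[0.114,-0.034,0.113,0.041,0.139,0],[0.118,-0.035,0.11,0.041,0.139,0],[0.122,-0.036,0.107,0.041,0.139,0],[0.126,-0.037,0.103,0.041,0.139,0],[0.13,-0.038,0.1,0.041,0.139,0]]]'

```text
clock: 11.5
ee_pos: [0.5788, 0.0317, 0.3243]
eef_rot: [-0.691, 0.151, -0.052, 0.705]
wrist_force: [-0.8, 2.0, -5.6]
finger_gap: 0.119
```

```bash
cat > m.py <<'E'
from w import *
s=sensors.state();M=R.from_quat(s['eef_rot']).as_matrix()
a0=np.radians(-16.5);ux=np.array([np.cos(a0),np.sin(a0),0]);uy=np.array([-np.sin(a0),np.cos(a0),0])
g=s['ee_pos']+.159*M[:,1]
h=np.array([.5415,.0425,.09])+.135*ux
d=g-h;print(s['clock'],'tcp',s['ee_pos'],'F',s['wrist_force'],'gap',s['finger_gap'])
print('bar est rel hinge x,y,z',d@ux,d@uy,d[2],'r',np.hypot(d@ux,d[2]),'kin angle',np.degrees(np.arctan2(d[2],-(d@ux))-np.arctan2(.038,.135)),'tilt',np.degrees(np.arccos(-M[2,1])))
# cover plane from depth in side and scene pictures
for c in("side","scene"):
    p=imaging.get_image(c);P=cloud(p)
    D=P-h;X=D@ux;Y=D@uy;Z=D[...,2]
    r=np.hypot(X,Z);an=np.degrees(np.arctan2(Z,-X))
    m=(np.abs(Y)<.105)&(r>.03)&(r<.15)&(an>3)&(an<80)&(X<.01)
    if m.sum()<50: print(c,'few',m.sum());continue
    # robust: candidate lines through near-hinge, top face is 6mm above axis
    best=max(np.arange(2,75,.25),key=lambda t:(np.abs((X[m]*np.sin(np.radians(t))+Z[m]*np.cos(np.radians(t)))-.006)<.002).sum())
    k=m&(np.abs(X*np.sin(np.radians(best))+Z*np.cos(np.radians(best))-.006)<.005)
    q=np.polyfit(-X[k],Z[k],1);print(c,'vote',best,'fit',np.degrees(np.arctan(q[0])),k.sum())
    cv2.imwrite(f'pics/{c}_{s["clock"]:.1f}.png',cv2.resize(p['img'][110:290,150:390,::-1],None,fx=3,fy=3))
E
python3 m.py
```

```text
11.5 tcp [0.5788 0.0317 0.3243] F [-0.8368  2.0344 -5.5991] gap 0.11938811768255367
bar est rel hinge x,y,z -0.11863183570669757 0.00021231645020185333 0.0769366542660527 r 0.14139576094351275 kin angle 17.243809941354733 tilt 8.10289742507143
side vote 16.25 fit 15.780903009179664 1528
scene vote 17.25 fit 16.00671595578416 1916
```

Emit:
drive_tool --increments '[[[0.133,-0.039,0.096,0.041,0.139,0],[0.137,-0.04,0.092,0.041,0.139,0],[0.14,-0.041,0.088,0.041,0.139,0],[0.143,-0.042,0.084,0.041,0.139,0],[0.146,-0.043,0.08,0.041,0.139,0],[0.149,-0.044,0.076,0.041,0.139,0],[0.152,-0.045,0.071,0.041,0.139,0],[0.155,-0.046,0.067,0.041,0.139,0]]]'

```text
clock: 12.6
ee_pos: [0.6247, 0.0182, 0.3509]
eef_rot: [-0.679, 0.199, -0.002, 0.707]
wrist_force: [-8.0, 3.7, 0.7]
finger_gap: 0.118
```

Emit:
drive_tool --increments '[[[0.158,-0.047,0.062,0.041,0.139,0],[0.16,-0.047,0.057,0.041,0.139,0],[0.162,-0.048,0.052,0.041,0.139,0],[0.164,-0.049,0.047,0.041,0.139,0],[0.166,-0.049,0.042,0.041,0.139,0],[0.168,-0.05,0.037,0.041,0.139,0],[0.17,-0.05,0.032,0.041,0.139,0],[0.17,-0.05,0.027,0.041,0.139,0]]]'

```text
clock: 13.6
ee_pos: [0.6775, 0.0025, 0.3663]
eef_rot: [-0.663, 0.245, 0.047, 0.706]
wrist_force: [-7.3, 3.6, 7.5]
finger_gap: 0.119
```

```bash
python3 m.py; ls pics
```

```text
13.6 tcp [0.6775 0.0025 0.3663] F [-7.2646  3.6483  7.5207] gap 0.11877023661548043
bar est rel hinge x,y,z -0.058213511541158246 0.00025717129470057725 0.13117932708650515 r 0.14351595305338313 kin angle 50.34883759816942 tilt 24.106999859603057
side vote 48.75 fit 48.64732052709021 722
scene vote 49.5 fit 48.85422557491666 1450
crop.png
s2.png
scene0.png
scene_11.5.png
scene_13.6.png
side0.png
side_11.5.png
side_13.6.png
w1.png
w2.png
w3.png
```

Emit:
drive_tool --increments '[[[0,0,0,0,0,0],[0,0,0,0,0,0],[0,0,0,0,0,0],[0,0,0,0,0,0]]]'

```text
clock: 14.2
ee_pos: [0.6774, 0.0025, 0.3665]
eef_rot: [-0.663, 0.245, 0.047, 0.706]
wrist_force: [-7.9, 2.8, 8.8]
finger_gap: 0.117
```

```bash
python3 m.py; cat > f.py <<'E'
from w import *
a0=np.radians(-16.5);ux=np.array([np.cos(a0),np.sin(a0),0]);uy=np.array([-np.sin(a0),np.cos(a0),0])
h=np.array([.5415,.0425,.09])+.135*ux
for c in("side","scene"):
    p=imaging.get_image(c);P=cloud(p);D=P-h;X=D@ux;Y=D@uy;Z=D[...,2];t=np.radians(49.3)
    n=X*np.sin(t)+Z*np.cos(t);u=-X*np.cos(t)+Z*np.sin(t)
    ang=0
    for face in(.006,0.):
        k=(np.abs(n-face)<.006)&(u>.03)&(u<.145)&(np.abs(Y)<.1)
        if k.sum()<100: continue
        for _ in range(6):
            A=np.c_[X[k],Y[k],np.ones(k.sum())];q=np.linalg.lstsq(A,Z[k],rcond=None)[0]
            res=(Z-q[0]*X-q[1]*Y-q[2])*np.cos(t);k=(np.abs(res)<.002)&(u>.03)&(u<.145)&(np.abs(Y)<.1)
        print(c,face,'angle',np.degrees(np.arctan(-q[0])),'yslope',q[1],'n at axis',q[2]*np.cos(t),k.sum(),'u',u[k].min(),u[k].max())
    k=(np.abs(Z-.0005)<.005)&(np.abs(X+.03)<.2)&((Y<-.115)|(Y>.115))&(np.abs(Y)<.14)
    A=np.c_[X[k],Y[k],np.ones(k.sum())];q=np.linalg.lstsq(A,Z[k],rcond=None)[0];print('top ref deg',np.degrees(np.arctan(-q[0])),q[2],k.sum())
E
python3 f.py; ls pics|tail -3
```

```text
14.2 tcp [0.6774 0.0025 0.3665] F [-7.9007  2.7795  8.7526] gap 0.11664096592661036
bar est rel hinge x,y,z -0.05810205533396313 0.00024326327013628765 0.13125790779453755 r 0.14354263196914788 kin angle 50.402224468319446 tilt 24.03444820216036
side vote 48.75 fit 48.66824099336038 740
scene vote 49.25 fit 48.64913067445138 1455
side 0.006 angle 48.77774371452056 yslope -0.002860584942848625 n at axis 0.005594640367415468 609 u 0.03010662002060431 0.14460999868270313
side 0.0 angle 48.77774371452056 yslope -0.002860584942848625 n at axis 0.005594640367415468 609 u 0.03010662002060431 0.14460999868270313
top ref deg 0.02988097667477849 0.00024802643647760323 691
scene 0.006 angle 48.68360088742995 yslope -0.0012360191429541326 n at axis 0.006942296877493662 1231 u 0.030015362651998917 0.14499063884100352
scene 0.0 angle 48.68944927562051 yslope -0.0012118948845241638 n at axis 0.006931214126834989 1230 u 0.030015362651998917 0.14499063884100352
top ref deg -0.05591280989620863 0.0014518472104708914 516
w1.png
w2.png
w3.png
```

View pics/side_13.6.png

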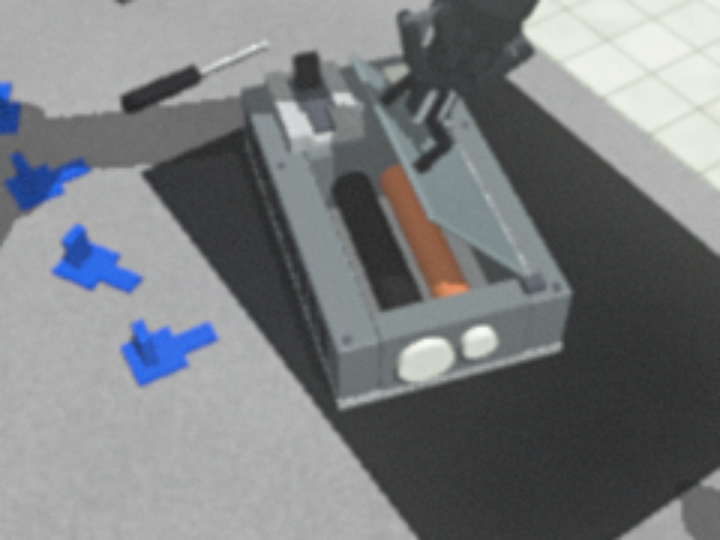

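The side picture shows the cover open with the rollers visible, the jaws on the bar, and the lock and bystanders in place. The depth fit in both cameras reads 48.7°, so I add 1.3° and ease the radial load a little.

Emit:
drive_tool --increments '[[[0.028,-0.008,0.034,0,0,0],[0.028,-0.008,0.034,0,0,0],[0,0,0,0,0,0],[0,0,0,0,0,0],[0,0,0,0,0,0]]]'

```text
clock: 15.02
ee_pos: [0.6801, 0.0018, 0.3682]
eef_rot: [-0.664, 0.244, 0.046, 0.706]
wrist_force: [-4.5, 3.5, 3.2]
finger_gap: 0.118
```

```bash
python3 f.py; python3 m.py
```

```text
side 0.006 angle 50.15956372307181 yslope -0.0034150756616299852 n at axis 0.005677542100197126 581 u 0.030195055612166948 0.14465389635651105
top ref deg 0.07651766722846402 3.714744957253392e-05 688
scene 0.006 angle 50.007295123780885 yslope -0.0015294180709929123 n at axis 0.0071149132160570104 1204 u 0.030206626499391348 0.1449146596896345
top ref deg 0.026945840403458713 0.001496416283674188 520
15.125 tcp [0.6801 0.0018 0.3682] F [-4.5858  2.955   3.3039] gap 0.11943502300474393
bar est rel hinge x,y,z -0.05505813251341701 0.00026849473449875417 0.13289864337502563 r 0.14385217192238436 kin angle 51.77549841191465 tilt 23.92521609828039
side vote 50.25 fit 50.06662657253566 695
scene vote 50.75 fit 49.964506755843466 1418
```

The cover reads 50.0–50.2°. I hold for a second, recheck, and hand in if it is steady.

Emit:
drive_tool --increments '[[[0,0,0,0,0,0],[0,0,0,0,0,0],[0,0,0,0,0,0],[0,0,0,0,0,0],[0,0,0,0,0,0],[0,0,0,0,0,0],[0,0,0,0,0,0],[0,0,0,0,0,0]]]'

```text
clock: 16.23
ee_pos: [0.6801, 0.0017, 0.3683]
eef_rot: [-0.664, 0.244, 0.046, 0.706]
wrist_force: [-3.9, 4.0, 3.3]
finger_gap: 0.118
```

```bash
python3 - <<'E'
import runpy; runpy.run_path('f.py')
from w import *
p=imaging.get_image("scene");P=cloud(p)
f=P[(P[...,2]>.128)&(P[...,2]<.16)&(np.hypot(P[...,0]-.611,P[...,1]-.222)<.03)]
print('fin',f.mean(0))
for n in("cleaner","screwdriver","gear"):
  print(n,[(np.round(d['point'],3).tolist(),round(d['score'],2)) for d in imaging.pinpoint(n,p)[:2]])
E
```

```text
side 0.006 angle 50.10857227525902 yslope -0.0030658090386545423 n at axis 0.005746732959227081 579 u 0.030022651774128856 0.14467193360511382
top ref deg 0.046771532909445475 0.00015901636674394462 704
scene 0.006 angle 50.06084253393999 yslope -0.0022112425895070096 n at axis 0.0070692955217877326 1193 u 0.0300086047800461 0.14495985836410852
top ref deg -0.006982424633253621 0.0014529181046507107 513
fin [0.612  0.2241 0.1419]
cleaner [([0.661, -0.391, 0.003], 0.82), ([0.594, 0.155, 0.103], 0.35)]
screwdriver [([0.572, 0.411, 0.001], 0.6), ([0.608, 0.062, -0.002], 0.43)]
gear [([0.615, 0.239, 0.102], 0.59), ([0.594, 0.156, 0.106], 0.3)]
```

```bash
python3 -c "
from workcell import ticket; print(ticket.sign_off())"
```

```text
the job is handed in; nothing more can be done
None
```

I pulled the dark steel lock out to its stop, then lifted the cover by its bar. The arm is still gripping the bar at 50°, and the job is handed in at about 16.5 s on the robot's clock.

- **Lock:** it moved about 35 mm, and the depth profile shows its plate against the stop face. The fin was still there in the last picture.
- **Cover:** depth fits from both cameras read 50.1°, steady over the last second, with about 6 N at the wrist. The angle worked out from the gripper's position read 51.8°. I trusted the depth fits, because the bar seems to have shifted about 3 mm in the pads.
- **Bystanders:** the bottle and screwdriver are within a few millimetres of where they started. The gear was not found in the last picture (its only hits were wrong), but the arm never went near it.

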